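# Flip the cover of the bench switch box open and switch on the sockets

### The job

Switch on the bench sockets at the low grey switch box without gripping or lifting anything. First push the tape measure that stands against the back of the box clear of where the cover swings down, then with a fingertip under its front lip flip the hinged cover up and over its tipping point so that it stays open by its own weight, and press the wide rocker inside down at its raised end until it is fully over. Keep the tape measure standing and the cover off it, and leave the narrow rocker and the other things on the bench alone.

Things in the scene. Friction and masses are not known exactly. Their poses are not given: they have to be found in the camera images.
- switch_box: low switch box screwed to the bench, grey base, pale cover; origin: centre of its underside; x from its front (lip side) to its back (hinge side, turned to the robot's right), y from the end near the robot to the far end. The base is 110 (x) by 150 (y) by 34 mm high; 65 mm with the cover shut. A conduit stub (51 mm out at +y, 29 mm high) and low screw ears stand at its ends, ahead of its back face
- cover_hinge (a point): the middle of the hinge axis, fixed on the box's upper back edge: 55 mm behind the box's centre, 34 mm above the bench; the axis runs along the box's y. The hinge pin itself reaches 5 mm behind the back face
- cover_lip (a point): underside of the rounded front edge of the cover's finger lip, at mid-width; moves with the cover. Shut, it lies 79 mm ahead of the box's centre (134 mm ahead of the hinge axis), 57 mm above the bench. The lip is 64 mm wide (y), 4 mm thick, its rolled edge 7 mm, and overhangs the front face by 27 mm with free space below it down to the bench
- cover (a joint): angle of the hinged cover, rad: 0 shut, 2.0 at its stop, leaning back open (to the robot's right). Hollow shell 110 x 150 x 30 mm, about 0.16 kg, turning freely: let go below about 1.2 it falls shut, above it falls open onto its stop. It sweeps the strip behind the hinge: things up to 70 mm high are out of its way beyond the ends of the cover or 60 mm and more behind the hinge
- tape_mid (a point): centre of the tape measure (32 mm above the bench): a loose rounded upright body 37 mm (its x) by 70 mm (its y) by 64 mm high, about 0.24 kg. It starts 3 to 20 mm behind the hinge pin, its 70 mm side roughly along the hinge, and stops the cover at about a third of its swing until it is pushed away
- wide_press (a point): point to press on the WIDE rocker: top of its paddle, 16.5 mm ahead of its pivot; moves with it, about 48 mm above the bench when raised. Black paddle 36 mm wide (box y) and 48 mm long (box x) in a low frame on the box's top plate, reachable with the cover open. The two rockers sit side by side, 64 mm between centres; which is nearer to the robot varies
- wide_rocker (a joint): angle of the wide rocker in rad: 0 off (front end, nearer to the lip, stands up), 0.30 on (front end down, at its stop). It stays where it is left; 2 to 3 N at the press point move it
- narrow_press (a point): the same point of the NARROW rocker (paddle 18 mm wide), to be left alone
- narrow_rocker (a joint): angle of the narrow rocker, 0 off, 0.30 on; is to stay at 0
- pliers_mid (a point): bystander: centre of the pliers with red handles lying on the bench to the left, 58 by 159 by 15 mm
- offcut_mid (a point): bystander: centre of the light wooden offcut on the right, 45 by 120 by 19 mm
- foam_mid (a point): bystander: centre of the black sanding block on the right, 60 by 100 by 28 mm
Things that resemble listed ones, but are neither listed nor needed, are in the scene too. Of the things like the part that bears tape_mid, leave any that is turquoise; of the rest the larger one is meant.

How it is judged (in metres and radians):
On the way, in this order (a step that is already met when the one before it is completed fails the run):
1. the tape measure is pushed clear of the cover's swing while the cover is still down ((y of tape_mid in the frame of switch_box above 0.093 m or y of tape_mid in the frame of switch_box below -0.093 m or x of tape_mid in the frame of switch_box above 0.122 m) and value of joint cover below 0.15 rad), for 0.1 s.
2. the cover has gone over and lies open on its stop (value of joint cover above 1.85 rad), for 0.2 s.
3. the wide rocker is pressed over (value of joint wide_rocker above 0.25 rad and value of joint cover above 1.6 rad), for 0.1 s.
At the end, for the whole second after the job is handed in: The cover rests open on its stop (above 1.85 of 2.0 rad), off the tape measure; wide rocker on (above 0.25 rad), narrow one off (below 0.08); the tape measure stands at rest on the bench, its centre over 93 mm to the side of the box's middle or over 122 mm behind it (value of joint cover above 1.85 rad and velocity of joint cover below 0.1 rad/s and value of joint wide_rocker above 0.25 rad and value of joint narrow_rocker below 0.08 rad and angle between tape_mid's own z axis and vertical below 0.15 rad and height (world z) of tape_mid below 0.045 m and linear speed of tape_measure below 0.02 m/s and contact force between cover and tape_measure below 0.1 N and (y of tape_mid in the frame of switch_box above 0.093 m or y of tape_mid in the frame of switch_box below -0.093 m or x of tape_mid in the frame of switch_box above 0.122 m)); the robot touches nothing.
It fails at once if the tape measure is lifted off the bench (height (world z) of tape_mid above 0.047 m).
It fails at once if the tape measure is tipped over (angle between tape_mid's own z axis and vertical above 0.5 rad).
It fails at once if the opening cover is driven against the tape measure (contact force between cover and tape_measure above 1.5 N and value of joint cover above 0.15 rad).
It fails at once if the narrow rocker is switched (value of joint narrow_rocker above 0.15 rad).
It fails at once if the pliers, the offcut or the sanding block is moved (distance of any of pliers_mid, offcut_mid, foam_mid from where it was at the start of the episode above 0.02 m).
It also fails if it takes over 58 s, if anything falls off the work surface, if the arm or the gripper's body presses on something with over 40 N, if the wrist force passes 120 N, or if a joint passes its speed limit or range.

### The arm

A 6-joint arm with a two-finger parallel gripper is mounted at the origin on a cart in front of the work surface, level with it; the furniture and walls round the work are solid. World frame = base frame: x ahead of the robot, y to its left, z up, the work surface at z = 0. Lengths are in m, angles in degrees, forces in N, time in s.
With the tool pointing down it reaches from about 0.275 to 1 m from the base axis. Payload 8.4 kg.
Tool frame: the origin (TCP) lies midway between the tips of the shut fingers; the grasp point (between the pads) lies grip_point_offset behind it (grip_point_offset is the distance from the TCP to the grasp point, in m); z points along the fingers, y is the line along which they close (so a half turn about z gives the same grasp; the last joint's range is limited). The gripper opens to 85 mm and grips with 20 to 120 N. Pads are 22 mm wide; open, the fingers measure 114 mm over their backs; the gripper's body (76 mm by 85 mm) begins 54 mm behind the grasp point. The pads swing forward as they close: fully open they stand 13 mm farther back than shut.
Start: joints at [75.035, 20.225, 93.587, -0, 66.188, -0.138], TCP at [0.16, 0.604, 0.231] pointing down, gripper open.
Joint ranges: [-150.9, 150.9], [-52.94, 120.26], [3.33, 152.33], [-74.26, 254.26], [0, 154.13], [-172.89, 172.89]. Speed limits (degrees/s): [127.2, 127.2, 159.86, 180, 180, 180].

### API

Orientations are given as a 3x3 rotation matrix whose columns are the frame's x, y, z axes.
In Python, from bench import get_state, read_camera, get_calibration, sign_off, boxes_of, outline_of, place_of, grip_point_offset gives the robot as it stands.
- The arm moves only by the tool drive_tool, never from a script. Its argument "moves" is a list of rows, each an object with "travel": the shift along the tool's x, y, z each as a share of 20 cm, from -1 to 1, a list of three; "delta_rot": the turn, a rotation vector about the tool's x, y, z each as a share of 2 pi rad, from -1 to 1, a list of three; "hand": the closure, from -1 (fully open) to 1 (shut). In form: [{"travel": [dx, dy, dz], "delta_rot": [rx, ry, rz], "hand": hand}, ...]. A call has exactly 8 rows; each row shifts and turns the commanded pose from where the row before left it, along the tool's axes as they then stand; what a row does not reach is not made up. A row lasts 1/8 s, in which the tool goes at most 62.5 mm and 10.7 degrees, less where a joint would pass 70% of its speed; a pose out of reach is approached as far as the arm can. A call with a number of a shift or a turn outside -1 to 1 is refused whole. A call with a gripper value outside its range is refused whole. The fingers move at their own pace and stop on an object; "force" is the grip in N (left out, the last holds). Time passes only in rows, so rows that do not move let the fingers close, or fill a call up. It gives the time, the measured TCP pose, the force, the opening and the grip force at its end, in the units of the state.
- get_state(): the state, without advancing time (a new reading comes with each control period).
- read_camera(name): name is "scene" or "side" or "wrist"; returns the picture (400x640x3 uint8, red, green, blue); there is no depth.
- get_calibration(name): a dict with "mtx" (3x3 intrinsics, pixels), "dist_coeffs" ([k1, k2, p1, p2, k3] as OpenCV has them; the pictures are not rectified), "R" (3x3) and "t" (3): a world point X has camera coordinates R X + t. Camera axes: x right, y down, z forward; pixel columns grow to the right and rows downward; lengths in m; the calibration is good to about 2 mm. A picture is of the moment at which its call begins: read the wrist's pose just before it. get_calibration takes no time and is no camera call; for the wrist camera it gives the pose at the moment of the call.
- sign_off(): hands the job in; it is judged then, once.
Trained networks look in the newest picture that a camera, given by its name, has taken for a name from the list of things; names that differ only in an ending like _2 or _b are one class to them, and where a whole thing is asked for, a point or a joint stands for the part that bears it (a point fixed in the world has none). Each returns a list of dicts, best first, with "confidence" (0 to 1); they miss things now and then, are a little off and sometimes report something else, mostly with a low value. They report only what shows in the picture. A call takes as long as a camera call. They do not tell look-alikes from the thing itself.
- boxes_of(camera, thing): "centre" ([row, column] in pixels, amid what is visible of it).
- outline_of(camera, thing): "mask" (400x640 bool, what is visible of it) and "centre" ([row, column] in pixels, amid what is visible of it).
- place_of(camera, thing): "centre" ([row, column] in pixels: a listed point, or the origin of a listed thing).
The state is a dict: "time": time; "joint_pos": joint angles; "qvel": joint speeds; "joint_efforts": joint torques, N m; "eef_pos": TCP position; "eef_rot": TCP orientation; "force": force on the tool from outside, world axes, zero at the start; "moment": the same for the moment, N m; "finger_gap": finger opening in m; "grip_force": force on a finger pad.
Only numpy, scipy, OpenCV 4.12 (cv2) and the standard library are available. Lean on these libraries where they do the work, as an engineer would, in place of code of your own. Each camera call takes 0.05 s, during which the arm holds its last target. There are 200 camera calls.

## Working session

There is one attempt and no reset: what is moved stays moved. The work goes in short steps, Python scripts to look and compute and a tool call to move; the robot and the scene stay as the last step left them, time stands still between calls to the robot, and variables do not carry over. Pictures are saved under pics/ and viewed, at most 10 in all, crops included, and the job is handed in when it is done.

Besides the shell and the picture viewer there is one more tool, called in YAML: its name, and indented under it one key for each argument. drive_tool: Moves the arm, as the interface text tells. Its arguments: {"type":"object","properties":{"moves":{"type":"array"},"force":{"type":"number"}},"required":["moves"]}

```bash
mkdir -p pics; cat > h.py <<'E'
import numpy as np, cv2
from bench import *
def ray(cam,rc,cal=None):
    c=cal or get_calibration(cam); K=np.array(c["mtx"]);d=np.array(c["dist_coeffs"]);R=np.array(c["R"]);t=np.array(c["t"])
    p=cv2.undistortPoints(np.array([[[rc[1],rc[0]]]],float),K,d)[0,0]
    o=-R.T@t; v=R.T@np.array([p[0],p[1],1.]); return o,v/np.linalg.norm(v)
def onz(cam,rc,z):
    o,v=ray(cam,rc); return o+v*(z-o[2])/v[2]
def proj(cam,X):
    c=get_calibration(cam); r,_=cv2.Rodrigues(np.array(c["R"]))
    return cv2.projectPoints(np.array(X,float).reshape(-1,3),r,np.array(c["t"],float),np.array(c["mtx"]),np.array(c["dist_coeffs"]))[0].reshape(-1,2)[:,::-1]
def tri(rays):
    A=0;b=0
    for o,v in rays:
        P=np.eye(3)-np.outer(v,v);A=A+P;b=b+P@o
    return np.linalg.solve(A,b)
E
python3 - <<'E'
from h import *
ims=[]
for c in("scene","side"):
    im=read_camera(c); cv2.imwrite(f"pics/{c}0.png",im[:,:,::-1])
    ca=get_calibration(c); print(c,(-np.array(ca["R"]).T@np.array(ca["t"])).round(3))
    for n,z in (("switch_box",0),("cover_hinge",.034),("cover_lip",.057),("tape_mid",.032),("pliers_mid",.007),("offcut_mid",.01),("foam_mid",.014),("wide_press",.048)):
        for r in place_of(c,n)[:4]:
            print(c,n,np.round(r["centre"],1),round(r["confidence"],2),onz(c,r["centre"],z).round(3))
s=get_state();print(s["time"],s["eef_pos"],np.round(s["eef_rot"],3).tolist(),s["finger_gap"])
E
```

```text
scene [0.704 1.549 0.916]
scene switch_box [204.3 330.8] 0.95 [ 0.567 -0.044  0.   ]
scene cover_hinge [197.7 322.8] 0.81 [ 0.597 -0.034  0.034]
scene cover_lip [202.6 340.7] 0.71 [0.541 0.045 0.057]
scene tape_mid [190.8 309.1] 0.68 [ 0.644 -0.094  0.032]
scene tape_mid [171.4 314.2] 0.65 [ 0.617 -0.255  0.032]
scene tape_mid [188.9 275.5] 0.56 [ 0.769 -0.116  0.032]
scene pliers_mid [276.1 368.3] 0.85 [0.493 0.393 0.007]
scene pliers_mid [159.4 300. ] 0.75 [ 0.669 -0.427  0.007]
scene offcut_mid [168.  343.4] 0.78 [ 0.493 -0.324  0.01 ]
scene offcut_mid [205.7 333.1] 0.56 [ 0.561 -0.016  0.01 ]
scene foam_mid [159.3 299.4] 0.61 [ 0.672 -0.413  0.014]
side [ 0.104 -0.913  0.737]
side switch_box [227.4 306.2] 0.97 [ 0.566 -0.028  0.   ]
side cover_hinge [221.8 323.5] 0.8 [ 0.602 -0.067  0.034]
side cover_lip [203.  286.5] 0.6 [0.534 0.039 0.057]
side tape_mid [256.  360.6] 0.82 [ 0.616 -0.242  0.032]
side tape_mid [220.3 383.6] 0.76 [ 0.766 -0.137  0.032]
side tape_mid [219.4 341.2] 0.63 [ 0.656 -0.077  0.032]
side pliers_mid [169.1 238.7] 0.78 [0.505 0.392 0.007]
side offcut_mid [301.9 339.2] 0.92 [ 0.495 -0.337  0.01 ]
side foam_mid [297.1 424. ] 0.55 [ 0.681 -0.42   0.014]
0.9 [0.15995898 0.60421138 0.23131485] [[-0.967, 0.256, 0.0], [0.256, 0.967, 0.0], [-0.0, 0.0, -1.0]] 0.08548829971694313
```

```bash
python3 - <<'E'
import cv2,numpy as np
a=cv2.imread("pics/scene0.png")[140:300,240:420];b=cv2.imread("pics/side0.png")[140:330,210:450]
a=cv2.resize(a,None,fx=2.2,fy=2.2,interpolation=cv2.INTER_CUBIC);b=cv2.resize(b,None,fx=1.66,fy=1.66,interpolation=cv2.INTER_CUBIC)
h=max(a.shape[0],b.shape[0]);f=lambda i:cv2.copyMakeBorder(i,0,h-i.shape[0],0,0,0)
o=np.hstack([f(a),f(b)])[:600,:800];print(o.shape);cv2.imwrite("pics/c1.png",o)
E
```

```text
(352, 794, 3)
```

View pics/c1.png

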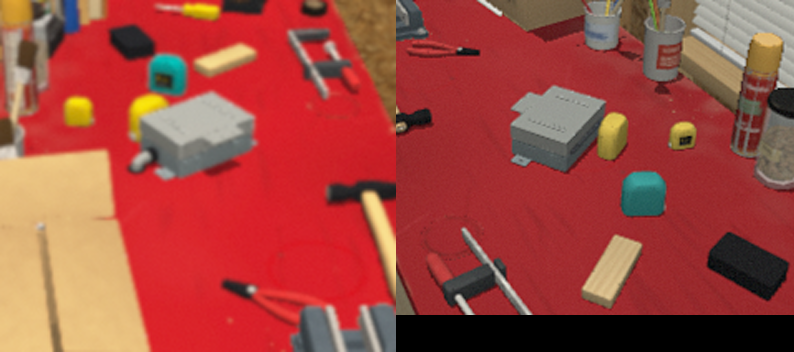

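View pics/side0.png

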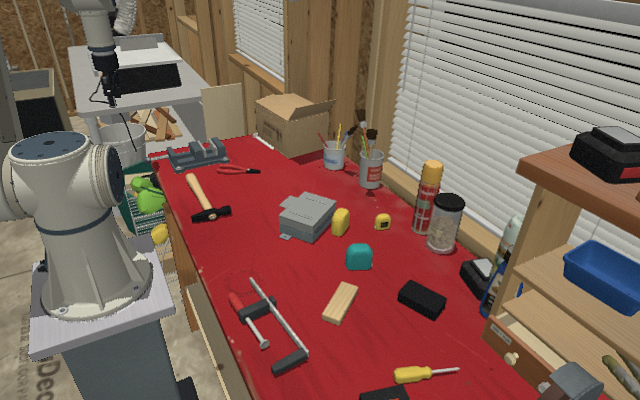

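Three tape measures are visible in the side picture. The one at (219,341) is the large yellow one touching the box, (256,360) is turquoise, and (220,383) is the small yellow one. The one I want is (219,341). The pliers are at (169,238), the offcut at (302,339) and the foam block at (297,424). The box's lip points to the left, and its conduit is at the far end. I'll go above it for a wrist-camera look.

drive_tool:
  moves:
    - {"travel": [-0.175,-0.162,-0.05],"delta_rot": [0,0,0],"hand": 1}
    - {"travel": [-0.175,-0.162,-0.05],"delta_rot": [0,0,0],"hand": 1}
    - {"travel": [-0.175,-0.162,-0.05],"delta_rot": [0,0,0],"hand": 1}
    - {"travel": [-0.175,-0.162,-0.05],"delta_rot": [0,0,0],"hand": 1}
    - {"travel": [-0.175,-0.162,-0.05],"delta_rot": [0,0,0],"hand": 1}
    - {"travel": [-0.175,-0.162,-0.05],"delta_rot": [0,0,0],"hand": 1}
    - {"travel": [-0.175,-0.162,-0.05],"delta_rot": [0,0,0],"hand": 1}
    - {"travel": [-0.175,-0.162,-0.05],"delta_rot": [0,0,0],"hand": 1}

```text
time: 1.9
eef_pos: [0.3649, 0.2806, 0.3119]
eef_rot: [[-0.967, 0.256, 0.001], [0.256, 0.967, 0.0], [-0.0, 0.001, -1.0]]
force: [0.2, 0.8, 0.8]
finger_gap: 0.0002
grip_force: 0.0
```

drive_tool:
  moves:
    - {"travel": [-0.175,-0.162,-0.05],"delta_rot": [0,0,0],"hand": 1}
    - {"travel": [-0.175,-0.162,-0.05],"delta_rot": [0,0,0],"hand": 1}
    - {"travel": [-0.175,-0.162,-0.05],"delta_rot": [0,0,0],"hand": 1}
    - {"travel": [-0.175,-0.162,-0.05],"delta_rot": [0,0,0],"hand": 1}
    - {"travel": [-0.175,-0.162,-0.05],"delta_rot": [0,0,0],"hand": 1}
    - {"travel": [-0.175,-0.162,-0.05],"delta_rot": [0,0,0],"hand": 1}
    - {"travel": [-0.175,-0.162,-0.05],"delta_rot": [0,0,0],"hand": 1}
    - {"travel": [-0.175,-0.162,-0.05],"delta_rot": [0,0,0],"hand": 1}

```text
time: 2.9
eef_pos: [0.5693, -0.0418, 0.3918]
eef_rot: [[-0.967, 0.256, 0.0], [0.256, 0.967, 0.0], [-0.0, 0.0, -1.0]]
force: [0.4, 0.5, -0.3]
finger_gap: 0.0001
grip_force: 0.0
```

```bash
python3 - <<'E'
from h import *
c="wrist"
s=get_state();print(s["time"],s["eef_pos"],np.round(s["eef_rot"],3).tolist(),s["finger_gap"],grip_point_offset() if callable(grip_point_offset) else grip_point_offset)
im=read_camera(c); cv2.imwrite(f"pics/w1.png",im[:,:,::-1])
ca=get_calibration(c); print(c,(-np.array(ca["R"]).T@np.array(ca["t"])).round(3))
for n,z in (("switch_box",0),("cover_hinge",.034),("cover_lip",.057),("tape_mid",.032)):
    for r in place_of(c,n)[:4]:
        print(c,n,np.round(r["centre"],1),round(r["confidence"],2),onz(c,r["centre"],z).round(3))
E
```

```text
2.9 [ 0.56929466 -0.04175317  0.3917706 ] [[-0.967, 0.256, 0.0], [0.256, 0.967, 0.0], [-0.0, 0.0, -1.0]] 0.00011470073527515136 0.0187
wrist [ 0.503 -0.028  0.535]
wrist switch_box [148.7 331.6] 0.64 [ 0.573 -0.02   0.   ]
wrist cover_hinge [175.6 310.4] 0.64 [ 0.602 -0.064  0.034]
wrist cover_lip [117.3 366.8] 0.63 [0.529 0.049 0.057]
wrist cover_lip [175.7 314.2] 0.34 [ 0.598 -0.055  0.057]
wrist tape_mid [201.2 308.2] 0.88 [ 0.645 -0.078  0.032]
```

View pics/w1.png

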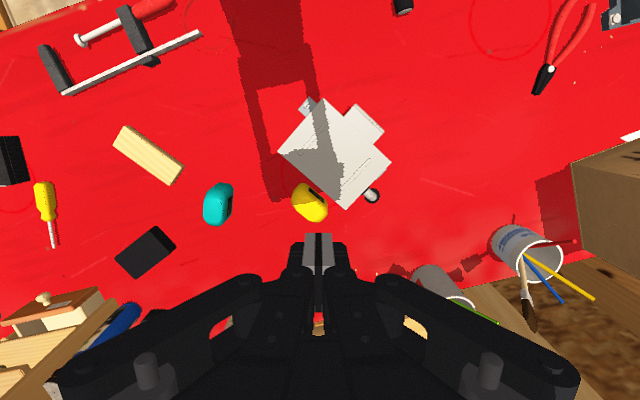

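The wrist view shows the cover with its corners at about (152,278), (209,345), (163,392) and (98,325). The lip is at (115,367), the yellow tape is at (201,308) beside the hinge edge, and the conduit is at (196,372). The turquoise tape is at (204,217).

```bash
python3 - <<'E'
from h import *
from scipy.optimize import least_squares,minimize
c="wrist"
for p in ((152,278),(209,345),(163,392),(98,325)): print(onz(c,p,.065).round(3))
print("tape top",onz(c,(184,293),.064),onz(c,(188,322),.064))
# IoU fit of box using masks in 3 cams
def pose(q): 
    a=q[2]; return np.array([[np.cos(a),-np.sin(a),0],[np.sin(a),np.cos(a),0],[0,0,1]]),np.array([q[0],q[1],0])
def bx(x0,x1,y0,y1,z0,z1): return np.array([[x,y,z] for x in(x0,x1) for y in(y0,y1) for z in(z0,z1)])
parts=[bx(-.055,.055,-.075,.075,0,.065),bx(-.082,-.05,-.032,.032,.057,.064)]
M={}
for cam in("scene","side","wrist"):
    read_camera(cam)
    m=outline_of(cam,"switch_box")
    M[cam]=m[0]["mask"].copy(); print(cam,m[0]["confidence"],M[cam].sum(),np.round(m[0]["centre"]))
    t=outline_of(cam,"tape_mid"); print([ (np.round(k["centre"]),round(k["confidence"],2),k["mask"].sum()) for k in t[:4]])
    np.save(f"t_{cam}.npy",np.array([k["mask"] for k in t[:4]]))
cal={k:get_calibration(k) for k in M}
def cost(q,cams=M):
    R,t=pose(q);s=0
    for cam in cams:
        c=cal[cam]; im=np.zeros((400*4,640*4),np.uint8); r=cv2.Rodrigues(np.array(c["R"]))[0]
        for P in parts:
            uv=cv2.projectPoints(P@R.T+t,r,np.array(c["t"],float),np.array(c["mtx"]),np.array(c["dist_coeffs"]))[0]
            cv2.fillConvexPoly(im,cv2.convexHull(((uv+.5)*4).astype(np.int32)),1)
        im=cv2.resize(im.astype(np.float32),(640,400),interpolation=cv2.INTER_AREA); m=M[cam].astype(float)
        s+=1-np.minimum(im,m).sum()/np.maximum(im,m).sum()
    return s
for cams in (["wrist"],["side"],["wrist","side","scene"]):
    best=min((minimize(cost,[.567,-.03,a],args=(cams,),method="Nelder-Mead",options=dict(initial_simplex=np.array([[.567,-.03,a],[.59,-.03,a],[.567,-.01,a],[.567,-.03,a+.2]]))) for a in(-.7,-1.,-1.3)),key=lambda r:r.fun)
    print(cams,best.x.round(4),np.degrees(best.x[2]),best.fun)
E
```

```text
[ 0.544 -0.099  0.065]
[ 0.664 -0.019  0.065]
[0.608 0.072 0.065]
[ 0.484 -0.007  0.065]
tape top [ 0.60064574 -0.09099219  0.064     ] [ 0.61936664 -0.04687523  0.064     ]
scene 0.66 1423 [200. 329.]
[(array([171., 313.]), 0.63, np.int64(294)), (array([191., 277.]), 0.58, np.int64(125)), (array([189., 305.]), 0.49, np.int64(164))]
side 0.94 2087 [220. 305.]
[(array([224., 338.]), 0.81, np.int64(413)), (array([256., 359.]), 0.6, np.int64(630)), (array([222., 384.]), 0.52, np.int64(222))]
wrist 0.72 7512 [152. 336.]
[(array([203., 216.]), 0.88, np.int64(1079)), (array([202., 308.]), 0.66, np.int64(1036)), (array([149., 336.]), 0.39, np.int64(7538))]
['wrist'] [ 0.5753 -0.0174 -0.9891] -56.66842515773884 0.07068533939760813
['side'] [ 0.5754 -0.0204 -0.9438] -54.07519187503109 0.08874590936824
['wrist', 'side', 'scene'] [ 0.5764 -0.0169 -0.9799] -56.14391937788319 0.3104232789854
```

```bash
cat > tf.py <<'E'
from h import *
from scipy.optimize import minimize
B=np.array([.5755,-.018]);a0=np.radians(-56.3);ex=np.array([np.cos(a0),np.sin(a0)]);ey=np.array([-ex[1],ex[0]])
def tob(p): d=np.array(p)[:2]-B; return np.array([d@ex,d@ey])
def fromb(x,y): return B+x*ex+y*ey
# tape outline: superellipse profile in y-z extruded along x
th=np.linspace(0,2*np.pi,32,endpoint=False)
pr=np.stack([.035*np.sign(np.cos(th))*abs(np.cos(th))**.5,.032+.032*np.sign(np.sin(th))*abs(np.sin(th))**.5],1)
T=np.vstack([np.c_[np.full(32,s),pr*[k,1]] for s,k in((-.0185,.9),(.0185,.9),(-.01,1),(.01,1))])
def fit(masks,q0):
    cal={k:get_calibration(k) for k in masks}
    def cost(q):
        R=np.array([[np.cos(q[2]),-np.sin(q[2]),0],[np.sin(q[2]),np.cos(q[2]),0],[0,0,1]]);s=0
        for cam,m in masks.items():
            c=cal[cam];uv=cv2.projectPoints(T@R.T+[q[0],q[1],0],cv2.Rodrigues(np.array(c["R"]))[0],np.array(c["t"],float),np.array(c["mtx"]),np.array(c["dist_coeffs"]))[0]
            im=np.zeros((1600,2560),np.uint8);cv2.fillConvexPoly(im,cv2.convexHull(((uv+.5)*4).astype(np.int32)),1)
            im=cv2.resize(im.astype(np.float32),(640,400),interpolation=cv2.INTER_AREA)
            s+=1-np.minimum(im,m).sum()/np.maximum(im,m).sum()
        return s
    r=min((minimize(cost,[q0[0],q0[1],a],method="Nelder-Mead",options=dict(initial_simplex=np.array([[q0[0],q0[1],a],[q0[0]+.01,q0[1],a],[q0[0],q0[1]+.01,a],[q0[0],q0[1],a+.2]]))) for a in a0+np.array([-.4,0,.4])),key=lambda r:r.fun)
    return r
E
python3 - <<'E'
from tf import *
s=np.load("t_side.npy")[0].astype(float);w=np.load("t_wrist.npy")[1].astype(float)
for m in ({"side":s},{"wrist":w},{"side":s,"wrist":w}):
    r=fit(m,(.645,-.078)); print(list(m),r.x.round(4),r.fun.round(3),"box",tob(r.x).round(4),"rel yaw",np.degrees(r.x[2]-a0).round(1))
print(fromb(.088,-.06),fromb(.088,.075),get_state()["joint_pos"])
E
```

```text
['side'] [ 0.6462 -0.0882 -0.8602] 0.09 box [0.0976 0.0199] rel yaw 7.0
['wrist'] [ 0.6487 -0.0809 -1.0326] 0.096 box [0.093 0.026] rel yaw -2.9
['side', 'wrist'] [ 0.6488 -0.0827 -0.894 ] 0.266 box [0.0945 0.0251] rel yaw 5.1
[ 0.57440906 -0.12450263] [ 0.68672287 -0.04959863] [-4.16300387e+00  8.82130897e+00  8.85371891e+01 -7.94361915e-04
  8.26355942e+01 -7.93685822e+01]
```

drive_tool:
  moves:
    - {"travel": [0,0,0.15],"delta_rot": [0,0,-0.027],"hand": 1}
    - {"travel": [0,0,0.15],"delta_rot": [0,0,-0.027],"hand": 1}
    - {"travel": [0,0,0.15],"delta_rot": [0,0,-0.027],"hand": 1}
    - {"travel": [0,0,0.15],"delta_rot": [0,0,-0.027],"hand": 1}
    - {"travel": [0,0,0.15],"delta_rot": [0,0,-0.027],"hand": 1}
    - {"travel": [0.069,-0.13,0.1],"delta_rot": [0,0,0],"hand": 1}
    - {"travel": [0.069,-0.13,0.1],"delta_rot": [0,0,0],"hand": 1}
    - {"travel": [0.069,-0.13,0.1],"delta_rot": [0,0,0],"hand": 1}

```text
time: 4.6
eef_pos: [0.5778, -0.1288, 0.1807]
eef_rot: [[-0.831, -0.556, 0.0], [-0.556, 0.831, -0.0], [-0.0, -0.0, -1.0]]
force: [0.5, 0.6, 0.6]
finger_gap: 0.0001
grip_force: 0.0
```

```bash
python3 - <<'E'
from tf import *
s=get_state();print(s["time"],s["joint_pos"],tob(s["eef_pos"]),s["eef_pos"],np.round(s["eef_rot"],3).tolist())
cv2.imwrite("pics/w2.png",read_camera("wrist")[:,:,::-1])
for n,z in (("switch_box",0),("cover_hinge",.034),("cover_lip",.057),("tape_mid",.032)):
    for r in place_of("wrist",n)[:3]: print(n,np.round(r["centre"]),round(r["confidence"],2),tob(onz("wrist",r["centre"],z)).round(4))
E
```

```text
4.6 [-1.27149687e+01  2.03141362e+01  1.00486160e+02  1.04704701e-03
  5.91823142e+01 -1.36509378e+02] [ 0.09345954 -0.05959858] [ 0.57777222 -0.12882199  0.18071209] [[-0.831, -0.556, 0.0], [-0.556, 0.831, -0.0], [-0.0, -0.0, -1.0]]
switch_box [225. 398.] 0.97 [-0.0009 -0.0043]
cover_hinge [239. 358.] 0.63 [ 0.0499 -0.0001]
cover_lip [249. 491.] 0.97 [-0.0812  0.0018]
tape_mid [151. 206.] 0.66 [ 0.2036 -0.0918]
tape_mid [314. 233.] 0.65 [0.1916 0.0987]
```

View pics/w2.png

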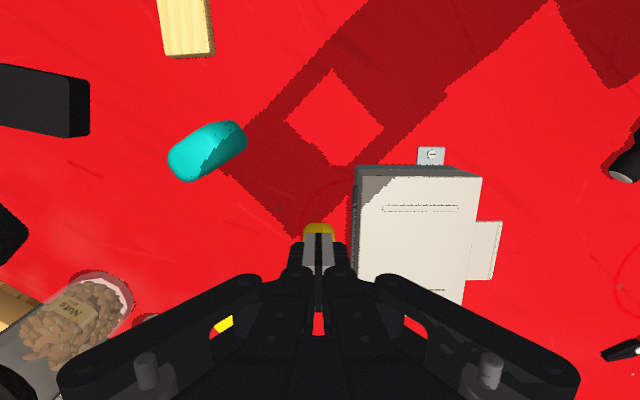

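The picture agrees: box edges line up with the tool, and only the tape's near end shows, at (228,318), just ahead of the fingers. The turquoise tape is far off, at (152,206). I'm going down and pushing along the hinge.

drive_tool:
  moves:
    - {"travel": [0,0,0.2],"delta_rot": [0,0,0],"hand": 1}
    - {"travel": [0,0,0.2],"delta_rot": [0,0,0],"hand": 1}
    - {"travel": [0,0,0.2],"delta_rot": [0,0,0],"hand": 1}
    - {"travel": [0,0,0.18],"delta_rot": [0,0,0],"hand": 1}
    - {"travel": [0,0,0],"delta_rot": [0,0,0],"hand": 1}
    - {"travel": [-0.05,0,0],"delta_rot": [0,0,0],"hand": 1}
    - {"travel": [-0.05,0,0],"delta_rot": [0,0,0],"hand": 1}
    - {"travel": [-0.05,0,0],"delta_rot": [0,0,0],"hand": 1}

```text
time: 5.85
eef_pos: [0.6043, -0.111, 0.0268]
eef_rot: [[-0.831, -0.556, 0.003], [-0.556, 0.831, -0.0], [-0.002, -0.002, -1.0]]
force: [0.0, -0.1, 0.2]
finger_gap: -0.0001
grip_force: 0.0
```

drive_tool:
  moves:
    - {"travel": [-0.05,0,0],"delta_rot": [0,0,0],"hand": 1}
    - {"travel": [-0.05,0,0],"delta_rot": [0,0,0],"hand": 1}
    - {"travel": [-0.05,0,0],"delta_rot": [0,0,0],"hand": 1}
    - {"travel": [-0.05,0,0],"delta_rot": [0,0,0],"hand": 1}
    - {"travel": [-0.05,0,0],"delta_rot": [0,0,0],"hand": 1}
    - {"travel": [-0.05,0,0],"delta_rot": [0,0,0],"hand": 1}
    - {"travel": [-0.05,0,0],"delta_rot": [0,0,0],"hand": 1}
    - {"travel": [0,0,0],"delta_rot": [0,0,0],"hand": 1}

```text
time: 6.85
eef_pos: [0.6617, -0.072, 0.0253]
eef_rot: [[-0.831, -0.556, 0.001], [-0.556, 0.831, 0.0], [-0.001, -0.001, -1.0]]
force: [0.3, 0.6, -0.2]
finger_gap: -0.0001
grip_force: 0.0
```

```bash
cat > tl.py <<'E'
from tf import *
s=get_state();print(s["time"],"tcp",tob(s["eef_pos"]).round(4),s["eef_pos"])
for c in("side","scene"):
    cv2.imwrite(f"pics/{c}_{s['time']:.2f}.png",read_camera(c)[:,:,::-1])
    for k in outline_of(c,"tape_mid")[:4]:
        p=onz(c,k["centre"],.032); b=tob(p)
        print(c,np.round(k["centre"]),round(k["confidence"],2),k["mask"].sum(),b.round(3),end=" ")
        if c=="side" and b[0]<.15:
            r=fit({c:k["mask"].astype(float)},p); print("FIT",tob(r.x).round(4),np.degrees(r.x[2]-a0).round(1),r.fun.round(3),end="")
        print()
E
python3 tl.py
```

```text
6.85 tcp [0.0927 0.0417] [ 0.66166634 -0.07196828  0.02530818]
side [217. 347.] 0.66 83 [0.105 0.052] FIT [0.0991 0.0766] 22.1 0.75
side [258. 359.] 0.56 665 [ 0.207 -0.099] 
side [221. 382.] 0.52 240 [0.203 0.087] 
side [217. 303.] 0.44 2059 [-0.01  -0.011] FIT [ 0.0227 -0.0476] -47.6 0.712
scene [199. 296.] 0.68 292 [0.079 0.088] 
scene [190. 276.] 0.67 168 [0.178 0.111] 
scene [169. 318.] 0.58 176 [ 0.23  -0.122]
```

drive_tool:
  moves:
    - {"travel": [-0.05,0,0],"delta_rot": [0,0,0],"hand": 1}
    - {"travel": [-0.05,0,0],"delta_rot": [0,0,0],"hand": 1}
    - {"travel": [-0.05,0,0],"delta_rot": [0,0,0],"hand": 1}
    - {"travel": [-0.04,0,0],"delta_rot": [0,0,0],"hand": 1}
    - {"travel": [0,0,0],"delta_rot": [0,0,0],"hand": 1}
    - {"travel": [0.1,0,0],"delta_rot": [0,0,0],"hand": 1}
    - {"travel": [0.15,0,0],"delta_rot": [0,0,0],"hand": 1}
    - {"travel": [0.15,0,-0.1],"delta_rot": [0,0,0],"hand": 1}

```text
time: 8.05
eef_pos: [0.6238, -0.0961, 0.0442]
eef_rot: [[-0.831, -0.556, -0.003], [-0.556, 0.831, 0.0], [0.002, 0.002, -1.0]]
force: [0.1, -0.6, 0.3]
finger_gap: 0.0001
grip_force: 0.0
```

drive_tool:
  moves:
    - {"travel": [0.1,0,-0.2],"delta_rot": [0,0,0],"hand": 1}
    - {"travel": [0,0,-0.25],"delta_rot": [0,0,0],"hand": 1}
    - {"travel": [0,0.15,-0.25],"delta_rot": [0,0,0],"hand": 1}
    - {"travel": [0,0.25,-0.2],"delta_rot": [0,0,0],"hand": 1}
    - {"travel": [0,0.25,0],"delta_rot": [0,0,0],"hand": 1}
    - {"travel": [0,0.25,0],"delta_rot": [0,0,0],"hand": 1}
    - {"travel": [0,0.25,0],"delta_rot": [0,0,0],"hand": 1}
    - {"travel": [0,0,0],"delta_rot": [0,0,0],"hand": 1}

```text
time: 9.05
eef_pos: [0.4801, 0.0852, 0.2245]
eef_rot: [[-0.83, -0.558, -0.0], [-0.558, 0.83, 0.001], [-0.0, 0.001, -1.0]]
force: [0.0, -1.0, -1.1]
finger_gap: 0.0003
grip_force: 0.0
```

```bash
python3 tl.py; python3 - <<'E'
from tf import *
for n,z in (("switch_box",0),("cover_lip",.057)):
  for c in("side","wrist"):
    if c=="wrist": read_camera(c)
    for r in place_of(c,n)[:1]: print(c,n,np.round(r["centre"]),round(r["confidence"],2),tob(onz(c,r["centre"],z)).round(4))
import glob
a=cv2.imread(sorted(glob.glob("pics/side_*"))[-1])[180:300,250:420];b=cv2.imread(sorted(glob.glob("pics/scene_*"))[-1])[140:260,230:400]
cv2.imwrite("pics/c3.png",cv2.resize(np.hstack([a,b]),None,fx=2.3,fy=2.3,interpolation=cv2.INTER_CUBIC))
E
```

```text
9.05 tcp [-0.1387 -0.0221] [0.48012016 0.08515011 0.22453561]
side [207. 352.] 0.72 366 [0.097 0.111] FIT [0.0946 0.1203] 9.4 0.085
side [221. 383.] 0.61 228 [0.206 0.089] 
side [257. 359.] 0.61 627 [ 0.207 -0.096] 
scene [188. 274.] 0.65 141 [0.199 0.105] 
scene [200. 288.] 0.56 274 [0.088 0.117] 
scene [172. 315.] 0.51 288 [ 0.214 -0.097] 
side switch_box [298. 424.] 0.65 [ 0.3911 -0.1224]
wrist switch_box [183. 214.] 0.89 [-0.0022 -0.0041]
side cover_lip [205. 284.] 0.83 [-0.0699 -0.016 ]
wrist cover_lip [199. 267.] 0.85 [-0.0797  0.0004]
```

View pics/c3.png

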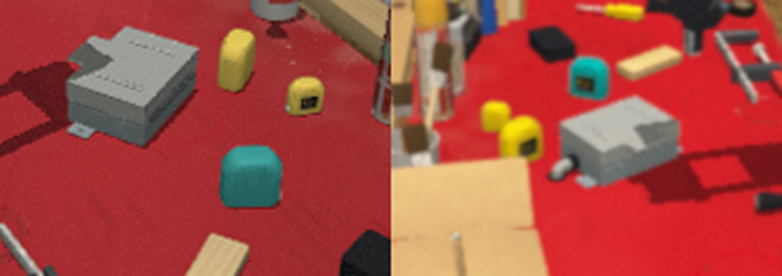

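The tape now stands upright at about (95, 120) mm in the box frame, clear of the cover's end, which is at 75 mm. Next I'll work out whether the arm can tilt a fingertip under the lip.

```bash
cat > kin.py <<'E'
from tf import *
from scipy.optimize import least_squares
from scipy.spatial.transform import Rotation as Ro
lim=np.array([[-150.9,150.9],[-52.94,120.26],[3.33,152.33],[-74.26,254.26],[0,154.13],[-172.89,172.89]])
s=get_state()
D=[([75.035,20.225,93.587,0,66.188,-.138],[.16,.604,.231]),([-4.163,8.8213,88.537,0,82.636,-79.37],[.5693,-.0418,.3918]),([-12.715,20.314,100.486,0,59.182,-136.51],[.57777,-.12882,.18071]),(s["joint_pos"],s["eef_pos"])]
def fk(q,p,L6):
    q=np.radians(q);a,L2,L3,h=p
    P=q[1]+q[2]; w=np.array([a+L2*np.sin(q[1])+L3*np.sin(P),0,h+L6+L2*np.cos(q[1])+L3*np.cos(P)])
    R=Ro.from_euler("ZYZYZ",[q[0],P,q[3],q[4],q[5]+np.pi/2])
    return Ro.from_euler("z",q[0]).apply(w)+R.apply([0,0,L6]),R
E
python3 - <<'E'
from kin import *
f=least_squares(lambda p:np.concatenate([fk(q,p,.3)[0]-x for q,x in D]),[0,.45,.4,.1]);p=f.x
print("fit",p.round(4),np.abs(f.fun).max());np.save("kp.npy",p); print(np.round(s["joint_pos"],1))
for L6 in(.25,.32,.4):
  for lab,sg in(("camUp",1),("camDown",-1)):
    for phi in(30,45,60):
      c,sn=np.cos(np.radians(phi)),np.sin(np.radians(phi))
      z=np.r_[ex*c,-sn]; x=sg*np.r_[ex*sn,c]; R=Ro.from_matrix(np.c_[x,np.cross(z,x),z])
      tcp=np.r_[fromb(-.07,0),.045]; sols=[]
      for k in range(30):
        q0=np.random.default_rng(k).uniform(lim[:,0],lim[:,1])
        g=least_squares(lambda q:np.r_[(fk(q,p,L6)[0]-tcp)*10,(R.inv()*fk(q,p,L6)[1]).as_rotvec()],q0,bounds=(lim[:,0],lim[:,1]),x_scale=50)
        if np.abs(g.fun).max()<1e-3 and not any(np.abs(g.x-t).max()<2 for t in sols): sols.append(g.x)
      print(L6,lab,phi,[t.round(0).tolist() for t in sols])
E
```

```text
Traceback (most recent call last):
  File "kin.py", line 10, in fk
    R=Ro.from_euler("ZYZYZ",[q[0],P,q[3],q[4],q[5]+np.pi/2])
  File "scipy/spatial/transform/_rotation.pyx", line 1413, in scipy.spatial.transform._rotation.Rotation.from_euler
ValueError: Expected axis specification to be a non-empty string of upto 3 characters, got ZYZYZ
```

```bash
sed -i 's/R=Ro.from_euler("ZYZYZ".*/R=Ro.from_euler("ZYZ",[q[0],P,q[3]])*Ro.from_euler("YZ",[q[4],q[5]+np.pi\/2])/' kin.py
cat > ik.py <<'E'
from kin import *
f=least_squares(lambda p:np.concatenate([fk(q,p,.3)[0]-x for q,x in D]),[0,.45,.4,.1]);p=f.x
print("fit",p.round(4),np.abs(f.fun).max());np.save("kp.npy",p); print(np.round(s["joint_pos"],1))
for L6 in(.25,.35):
  for lab,sg in(("camUp",1),("camDown",-1)):
    for phi in(30,50):
      c,sn=np.cos(np.radians(phi)),np.sin(np.radians(phi))
      z=np.r_[ex*c,-sn]; x=sg*np.r_[ex*sn,c]; R=Ro.from_matrix(np.c_[x,np.cross(z,x),z])
      tcp=np.r_[fromb(-.07,0),.045]; sols=[]
      for k in range(20):
        q0=np.random.default_rng(k).uniform(lim[:,0],lim[:,1])
        g=least_squares(lambda q:np.r_[(fk(q,p,L6)[0]-tcp)*10,(R.inv()*fk(q,p,L6)[1]).as_rotvec()],q0,bounds=(lim[:,0],lim[:,1]),x_scale=50)
        if np.abs(g.fun).max()<1e-3 and not any(np.abs(g.x-t).max()<2 for t in sols): sols.append(g.x)
      print(L6,lab,phi,[t.round(0).tolist() for t in sols])
E
python3 ik.py
```

```text
fit [-0.0116  0.5209  0.4956 -0.056 ] 0.010909042446711092
[   9.6    8.5  110.2   -0.    61.3 -114.2]
0.25 camUp 30 []
0.25 camUp 50 [[21.0, 27.0, 122.0, -66.0, 43.0, -138.0]]
0.25 camDown 30 []
0.25 camDown 50 [[21.0, 27.0, 122.0, -66.0, 43.0, 42.0]]
0.35 camUp 30 []
0.35 camUp 50 [[29.0, 29.0, 123.0, -64.0, 45.0, -131.0]]
0.35 camDown 30 []
0.35 camDown 50 [[29.0, 29.0, 123.0, -64.0, 45.0, 49.0]]
```

drive_tool:
  moves:
    - {"travel": [0,0,0],"delta_rot": [0.0278,0,0],"hand": 1}
    - {"travel": [0,0,0],"delta_rot": [0.0278,0,0],"hand": 1}
    - {"travel": [0,0,0],"delta_rot": [0.0278,0,0],"hand": 1}
    - {"travel": [0,0,0],"delta_rot": [0.0278,0,0],"hand": 1}
    - {"travel": [0,0,0],"delta_rot": [0,0,-0.025],"hand": 1}
    - {"travel": [0,0,0],"delta_rot": [0,0,-0.025],"hand": 1}
    - {"travel": [0,0,0],"delta_rot": [0,0,-0.025],"hand": 1}
    - {"travel": [0,0,0],"delta_rot": [0,0,-0.025],"hand": 1}

```text
time: 10.55
eef_pos: [0.4821, 0.0832, 0.2242]
eef_rot: [[-0.418, -0.835, 0.357], [-0.825, 0.184, -0.535], [0.381, -0.518, -0.766]]
force: [0.4, 1.0, 0.7]
finger_gap: -0.0003
grip_force: 0.0
```

```bash
python3 - <<'E'
from h import *
s=get_state();print(s["time"],s["eef_pos"],np.round(s["joint_pos"],1),np.round(s["eef_rot"],3).tolist())
E
```

```text
10.55 [0.4820928  0.08319081 0.22420343] [ 36.3  11.1 119.3 -46.9  61.7 -96.1] [[-0.418, -0.835, 0.357], [-0.825, 0.184, -0.535], [0.381, -0.518, -0.766]]
```

drive_tool:
  moves:
    - {"travel": [0,0,0],"delta_rot": [0,0,-0.0245],"hand": 1}
    - {"travel": [0,0,0],"delta_rot": [0,0,-0.0245],"hand": 1}
    - {"travel": [0,0,0],"delta_rot": [0,0,-0.0245],"hand": 1}
    - {"travel": [0,0,0],"delta_rot": [0,0,-0.0245],"hand": 1}
    - {"travel": [0,0,0],"delta_rot": [0,0,-0.0245],"hand": 1}
    - {"travel": [0,0,0],"delta_rot": [0,0,-0.0245],"hand": 1}
    - {"travel": [0,0,0],"delta_rot": [0,0,0],"hand": 1}
    - {"travel": [0,0,0],"delta_rot": [0,0,0],"hand": 1}

```text
time: 11.55
eef_pos: [0.4821, 0.0831, 0.2243]
eef_rot: [[0.407, -0.841, 0.357], [-0.649, -0.541, -0.535], [0.643, -0.014, -0.766]]
force: [-0.3, -0.5, -0.5]
finger_gap: -0.0002
grip_force: 0.0
```

```bash
cat > go.py <<'E'
# usage: go.py x y z in box frame (m): prints tool-frame travel share for TCP target
import sys
from tf import *
s=get_state();R=np.array(s["eef_rot"]);p=np.array(s["eef_pos"])
print(s["time"],"box",tob(p).round(4),p[2].round(4),"q",np.round(s["joint_pos"],1),"zdir box",(R[:2,2]@ex).round(3),(R[:2,2]@ey).round(3),R[2,2].round(3),"x",(R[:2,0]@ex).round(3),(R[:2,0]@ey).round(3),R[2,0].round(3))
a=list(map(float,sys.argv[1:]))
for i in range(0,len(a),3):
    t=np.r_[fromb(a[i],a[i+1]),a[i+2]]; d=t-p; print(a[i:i+3],"share",(R.T@d/.2).round(3),"rows@50mm",np.linalg.norm(d)/.05); p=t
E
python3 go.py -.13 0 .2 -.13 0 .045 -.082 0 .036
```

```text
11.55 box [-0.136  -0.0216] 0.2243 q [  36.3   11.1  119.3  -46.9   61.7 -148.5] zdir box 0.643 0.001 -0.766 x 0.766 -0.021 0.643
[-0.13, 0.0, 0.2] share [-0.057 -0.107  0.112] rows@50mm 0.6614056151924894
[-0.13, 0.0, 0.045] share [-0.498  0.011  0.593] rows@50mm 3.1000000000000005
[-0.082, 0.0, 0.036] share [ 0.155 -0.003  0.189] rows@50mm 0.9767292357659824
```

drive_tool:
  moves:
    - {"travel": [-0.057,-0.107,0.112],"delta_rot": [0,0,0],"hand": 1}
    - {"travel": [-0.1366,0.003,0.1627],"delta_rot": [0,0,0],"hand": 1}
    - {"travel": [-0.1366,0.003,0.1627],"delta_rot": [0,0,0],"hand": 1}
    - {"travel": [-0.1366,0.003,0.1627],"delta_rot": [0,0,0],"hand": 1}
    - {"travel": [-0.1366,0.003,0.1627],"delta_rot": [0,0,0],"hand": 1}
    - {"travel": [0,0,0],"delta_rot": [0,0,0],"hand": 1}
    - {"travel": [0,0,0],"delta_rot": [0,0,0],"hand": 1}
    - {"travel": [0,0,0],"delta_rot": [0,0,0],"hand": 1}

```text
time: 12.55
eef_pos: [0.5039, 0.0906, 0.0319]
eef_rot: [[0.408, -0.839, 0.359], [-0.648, -0.543, -0.534], [0.643, -0.015, -0.766]]
force: [0.6, 0.4, 0.6]
finger_gap: -0.0001
grip_force: 0.0
```

```bash
python3 go.py -.078 0 .03; python3 - <<'E'
from tf import *
for c in("wrist","side"):
    im=read_camera(c); cv2.imwrite(f"pics/{c}5.png",im[:,:,::-1])
    for r in place_of(c,"cover_lip")[:2]: print(c,np.round(r["centre"]),round(r["confidence"],2),tob(onz(c,r["centre"],.057)).round(4))
a=cv2.imread("pics/wrist5.png");b=cv2.resize(cv2.imread("pics/side5.png")[160:260,230:390],None,fx=2.2,fy=2.2)
a=cv2.resize(a,(440,275));h=np.zeros((275,800,3),np.uint8);h[:,:440]=a;h[:220,440:792]=b;cv2.imwrite("pics/c5.png",h)
E
```

```text
12.55 box [-0.13    0.0007] 0.0319 q [  35.5   33.6  121.6  -62.3   46.6 -124. ] zdir box 0.643 0.003 -0.766 x 0.765 -0.02 0.643
[-0.078, 0.0, 0.03] share [0.193 0.    0.175] rows@50mm 1.0416269104821965
wrist [139. 314.] 0.56 [-0.0786  0.0008]
side [205. 285.] 0.65 [-0.0681 -0.0143]
```

View pics/c5.png

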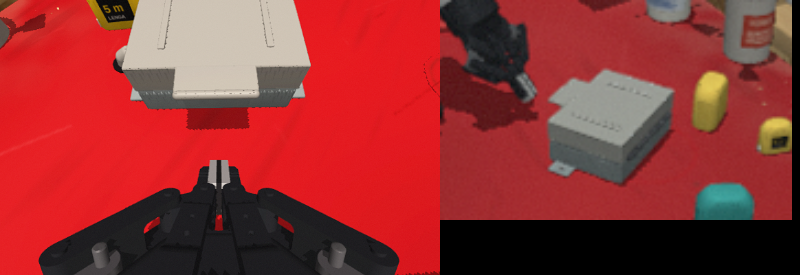

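The fingers are centred on the lip, which is at (139,314) in the wrist image, and the cover is shut. I'll insert the fingertip and lift along the arc.

drive_tool:
  moves:
    - {"travel": [0.0643,0,0.0583],"delta_rot": [0,0,0],"hand": 1}
    - {"travel": [0.0643,0,0.0583],"delta_rot": [0,0,0],"hand": 1}
    - {"travel": [0.0643,0,0.0583],"delta_rot": [0,0,0],"hand": 1}
    - {"travel": [0.024,0,-0.0287],"delta_rot": [0,0,0],"hand": 1}
    - {"travel": [0.0484,0,-0.0343],"delta_rot": [0,0,0],"hand": 1}
    - {"travel": [0.0484,0,-0.0343],"delta_rot": [0,0,0],"hand": 1}
    - {"travel": [0.0536,0,-0.0253],"delta_rot": [0,0,0],"hand": 1}
    - {"travel": [0.0536,0,-0.0253],"delta_rot": [0,0,0],"hand": 1}

```text
time: 13.75
eef_pos: [0.5398, 0.0328, 0.0812]
eef_rot: [[0.41, -0.839, 0.358], [-0.647, -0.544, -0.534], [0.643, -0.013, -0.766]]
force: [-0.3, -0.1, -1.1]
finger_gap: 0.0001
grip_force: 0.4
```

```bash
python3 go.py; python3 - <<'E'
from tf import *
read_camera("wrist")
for r in place_of("wrist","cover_lip")[:2]:
    o,v=ray("wrist",r["centre"]); # intersect with box y-plane lip circle
    ts=np.linspace(.05,.5,2000);P=o+ts[:,None]*v;b=np.array([tob(q) for q in P]);rr=np.hypot(b[:,0]-.055,P[:,2]-.034)-.136
    for i in np.where(np.sign(rr[1:])!=np.sign(rr[:-1]))[0]: print(round(r["confidence"],2),b[i].round(3),P[i,2].round(3),"theta",np.degrees(np.arctan2(P[i,2]-.034,.055-b[i,0])).round(1)-9.7)
E
```

```text
13.75 box [-0.0621 -0.0015] 0.0812 q [  27.2   27.7  121.2  -62.6   46.  -134.3] zdir box 0.643 0.002 -0.766 x 0.766 -0.018 0.643
0.66 [-0.063  0.002] 0.101 theta 19.900000000000002
0.66 [-0.013  0.01 ] -0.084 theta -69.7
```

Lid at about 20°, as planned. I'll continue along the arc.

drive_tool:
  moves:
    - {"travel": [0.0572,0,-0.0157],"delta_rot": [0,0,0],"hand": 1}
    - {"travel": [0.0572,0,-0.0157],"delta_rot": [0,0,0],"hand": 1}
    - {"travel": [0.0591,0,-0.0055],"delta_rot": [0,0,0],"hand": 1}
    - {"travel": [0.0591,0,-0.0055],"delta_rot": [0,0,0],"hand": 1}
    - {"travel": [0.0591,0,0.0049],"delta_rot": [0,0,0],"hand": 1}
    - {"travel": [0.0591,0,0.0049],"delta_rot": [0,0,0],"hand": 1}
    - {"travel": [0.0574,0,0.0151],"delta_rot": [0,0,0],"hand": 1}
    - {"travel": [0.0574,0,0.0151],"delta_rot": [0,0,0],"hand": 1}

```text
time: 14.85
eef_pos: [0.5778, -0.028, 0.1407]
eef_rot: [[0.41, -0.839, 0.357], [-0.647, -0.544, -0.535], [0.643, -0.012, -0.766]]
force: [-0.5, -0.0, 0.5]
finger_gap: 0.0
grip_force: 0.2
```

```bash
python3 go.py; python3 - <<'E'
from tf import *
for c in("wrist","side"):
    im=read_camera(c); cv2.imwrite(f"pics/{c}6.png",im[:,:,::-1])
a=cv2.resize(cv2.imread("pics/wrist6.png"),(440,275));b=cv2.resize(cv2.imread("pics/side6.png")[160:260,230:390],None,fx=2.2,fy=2.2)
h=np.zeros((275,800,3),np.uint8);h[:,:440]=a;h[:220,440:792]=b;cv2.imwrite("pics/c6.png",h)
E
```

```text
14.85 box [ 0.0096 -0.0036] 0.1407 q [  18.7   21.8  118.6  -60.    45.8 -148. ] zdir box 0.643 0.001 -0.766 x 0.766 -0.018 0.643
```

View pics/c6.png

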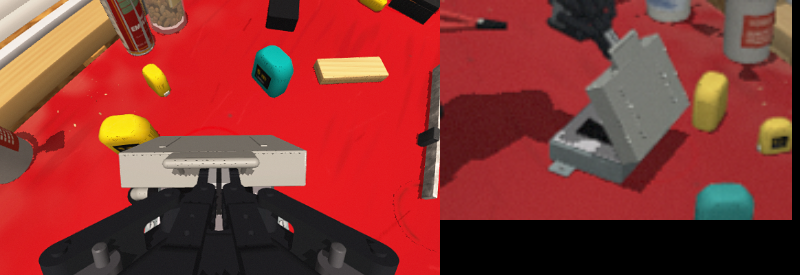

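The lid is at about 60° with the finger under the lip, and the tape stands clear. I'll carry it over the tipping point and back off.

drive_tool:
  moves:
    - {"travel": [0.0538,0,0.0248],"delta_rot": [0,0,0],"hand": 1}
    - {"travel": [0.0538,0,0.0248],"delta_rot": [0,0,0],"hand": 1}
    - {"travel": [0.0487,0,0.0339],"delta_rot": [0,0,0],"hand": 1}
    - {"travel": [0.0487,0,0.0339],"delta_rot": [0,0,0],"hand": 1}
    - {"travel": [0.0422,0,0.0417],"delta_rot": [0,0,0],"hand": 1}
    - {"travel": [0,0,0],"delta_rot": [0,0,0],"hand": 1}
    - {"travel": [0,0,0],"delta_rot": [0,0,0],"hand": 1}
    - {"travel": [0,0,-0.2],"delta_rot": [0,0,0],"hand": 1}

```text
time: 15.95
eef_pos: [0.5941, -0.0563, 0.1771]
eef_rot: [[0.411, -0.84, 0.354], [-0.647, -0.542, -0.536], [0.642, -0.009, -0.766]]
force: [1.2, 0.0, 1.2]
finger_gap: 0.0005
grip_force: 0.0
```

drive_tool:
  moves:
    - {"travel": [0,0,-0.2],"delta_rot": [0,0,0],"hand": 1}
    - {"travel": [0,0,-0.2],"delta_rot": [0,0,0],"hand": 1}
    - {"travel": [0,0,-0.1],"delta_rot": [0,0,0],"hand": 1}
    - {"travel": [0,0,0],"delta_rot": [0,0,0],"hand": 1}
    - {"travel": [0,0,0],"delta_rot": [0,0,0],"hand": 1}
    - {"travel": [0,0,0],"delta_rot": [0,0,0],"hand": 1}
    - {"travel": [0,0,0],"delta_rot": [0,0,0],"hand": 1}
    - {"travel": [0,0,0],"delta_rot": [0,0,0],"hand": 1}

```text
time: 16.95
eef_pos: [0.559, -0.0017, 0.2546]
eef_rot: [[0.41, -0.839, 0.357], [-0.647, -0.543, -0.535], [0.643, -0.011, -0.766]]
force: [-0.2, 0.5, 0.6]
finger_gap: -0.0
grip_force: 0.0
```

```bash
python3 go.py; python3 - <<'E'
from tf import *
for c in("wrist","side","scene"):
    im=read_camera(c); cv2.imwrite(f"pics/{c}7.png",im[:,:,::-1])
    for n in("wide_press","narrow_press"):
        for r in place_of(c,n)[:2]: print(c,n,np.round(r["centre"]),round(r["confidence"],2),tob(onz(c,r["centre"],.048)).round(4))
a=cv2.resize(cv2.imread("pics/wrist7.png"),(480,300));b=cv2.resize(cv2.imread("pics/side7.png")[160:260,230:390],(320,200))
h=np.zeros((300,800,3),np.uint8);h[:,:480]=a;h[:200,480:]=b;cv2.imwrite("pics/c7.png",h)
E
```

```text
16.95 box [-0.0227 -0.0047] 0.2546 q [  22.4   10.7  114.9  -48.9   56.8 -161.4] zdir box 0.643 0.0 -0.766 x 0.766 -0.018 0.643
wrist wide_press [287. 286.] 0.71 [-0.0179  0.0345]
side wide_press [207. 310.] 0.48 [-0.006   0.0228]
side narrow_press [213. 297.] 0.44 [-0.0217 -0.0228]
scene wide_press [199. 328.] 0.43 [-0.0152  0.0158]
scene narrow_press [196. 342.] 0.54 [-0.0277 -0.0367]
scene narrow_press [158. 299.] 0.5 [ 0.3355 -0.1059]
```

View pics/c7.png

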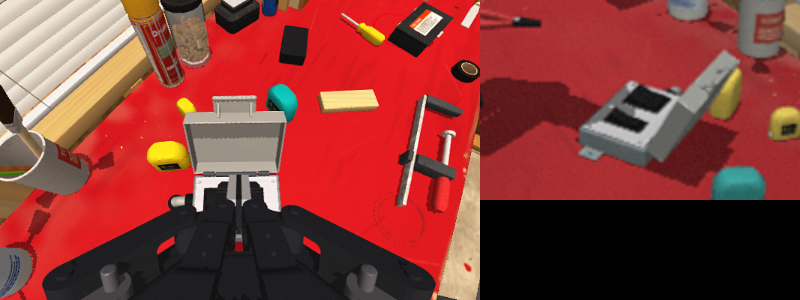

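The cover rests open and the tape is clear of it. The rockers are partly hidden behind the fingers, so I'll step aside for one look.

drive_tool:
  moves:
    - {"travel": [-0.05,0.12,-0.05],"delta_rot": [0,0,0],"hand": 1}
    - {"travel": [-0.05,0.12,-0.05],"delta_rot": [0,0,0],"hand": 1}
    - {"travel": [-0.05,0.12,-0.05],"delta_rot": [0,0,0],"hand": 1}
    - {"travel": [-0.05,0.12,-0.05],"delta_rot": [0,0,0],"hand": 1}
    - {"travel": [0,0,0],"delta_rot": [0,0,0],"hand": 1}
    - {"travel": [0,0,0],"delta_rot": [0,0,0],"hand": 1}
    - {"travel": [0,0,0],"delta_rot": [0,0,0],"hand": 1}
    - {"travel": [0,0,0],"delta_rot": [0,0,0],"hand": 1}

```text
time: 18.4
eef_pos: [0.4482, -0.0063, 0.2587]
eef_rot: [[0.41, -0.839, 0.357], [-0.647, -0.544, -0.535], [0.643, -0.012, -0.766]]
force: [0.8, 0.1, -0.4]
finger_gap: 0.0003
grip_force: 0.0
```

```bash
python3 go.py; python3 - <<'E'
from tf import *
c="wrist"; im=read_camera(c)
for n,z in(("wide_press",.048),("narrow_press",.048),("switch_box",0),("cover_hinge",.034)):
    for r in place_of(c,n)[:2]: print(c,n,np.round(r["centre"]),round(r["confidence"],2),tob(onz(c,r["centre"],z)).round(4))
uv=proj(c,np.r_[fromb(0,0),.04])[0].astype(int);print(uv)
y,x=np.clip(uv[0]-80,0,400),max(uv[1]-110,0);crop=im[y:y+160,x:x+220,::-1];print("crop origin",y,x)
cv2.imwrite("pics/c8.png",cv2.resize(crop,None,fx=3,fy=3))
E
```

```text
18.4 box [-0.0803 -0.0994] 0.2587 q [  28.3    0.8  125.7  -47.9   59.7 -156.9] zdir box 0.643 0.001 -0.766 x 0.766 -0.018 0.643
wrist wide_press [240. 216.] 0.75 [-0.0153  0.0317]
wrist narrow_press [241. 266.] 0.65 [-0.0182 -0.0325]
wrist narrow_press [ 40. 340.] 0.41 [ 0.3463 -0.1423]
wrist switch_box [238. 253.] 0.68 [ 0.0003 -0.0043]
wrist cover_hinge [195. 248.] 0.73 [ 0.0531 -0.0009]
[229 243]
crop origin 149 133
```

View pics/c8.png

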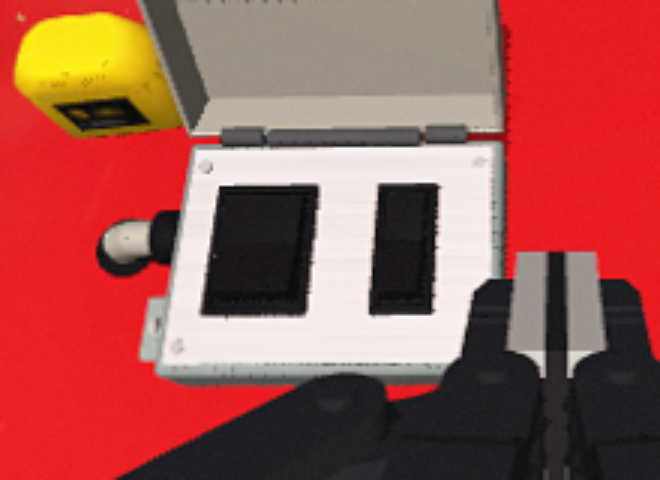

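The wide rocker is the left one, at full-picture pixel (240,216), i.e. box (-16, +31) mm. The narrow one is at (241,266). Heights and spacing (64 mm) agree.

```bash
python3 go.py -.008 .031 .2587 -.008 .031 .085 -.008 .031 .045
```

```text
18.65 box [-0.0805 -0.0997] 0.2587 q [  28.3    0.8  125.7  -47.9   59.7 -156.9] zdir box 0.643 0.001 -0.766 x 0.766 -0.018 0.643
[-0.008, 0.031, 0.2587] share [ 0.266 -0.658  0.234] rows@50mm 2.9897532058590635
[-0.008, 0.031, 0.085] share [-0.559  0.01   0.665] rows@50mm 3.4739999999999993
[-0.008, 0.031, 0.045] share [-0.129  0.002  0.153] rows@50mm 0.8000000000000002
```

drive_tool:
  moves:
    - {"travel": [0.0665,-0.1645,0.0585],"delta_rot": [0,0,0],"hand": 1}
    - {"travel": [0.0665,-0.1645,0.0585],"delta_rot": [0,0,0],"hand": 1}
    - {"travel": [0.0665,-0.1645,0.0585],"delta_rot": [0,0,0],"hand": 1}
    - {"travel": [0.0665,-0.1645,0.0585],"delta_rot": [0,0,0],"hand": 1}
    - {"travel": [-0.186,0.003,0.222],"delta_rot": [0,0,0],"hand": 1}
    - {"travel": [-0.186,0.003,0.222],"delta_rot": [0,0,0],"hand": 1}
    - {"travel": [-0.186,0.003,0.222],"delta_rot": [0,0,0],"hand": 1}
    - {"travel": [0,0,0],"delta_rot": [0,0,0],"hand": 1}

```text
time: 19.65
eef_pos: [0.5943, 0.0046, 0.0808]
eef_rot: [[0.415, -0.839, 0.351], [-0.645, -0.544, -0.537], [0.642, -0.003, -0.767]]
force: [-0.2, -0.5, 1.0]
finger_gap: -0.0
grip_force: 0.0
```

```bash
python3 go.py -.008 .031 .06 -.008 .031 .045
```

```text
19.65 box [-0.0084  0.0282] 0.0808 q [  21.5   29.9  116.2  -63.    44.9 -140.5] zdir box 0.642 -0.006 -0.767 x 0.767 -0.012 0.642
[-0.008, 0.031, 0.06] share [-0.065 -0.014  0.081] rows@50mm 0.4199898344893796
[-0.008, 0.031, 0.045] share [-0.048  0.     0.058] rows@50mm 0.3
```

drive_tool:
  moves:
    - {"travel": [-0.033,-0.007,0.04],"delta_rot": [0,0,0],"hand": 1}
    - {"travel": [-0.033,-0.007,0.04],"delta_rot": [0,0,0],"hand": 1}
    - {"travel": [-0.016,0,0.019],"delta_rot": [0,0,0],"hand": 1}
    - {"travel": [-0.016,0,0.019],"delta_rot": [0,0,0],"hand": 1}
    - {"travel": [-0.008,0,0.01],"delta_rot": [0,0,0],"hand": 1}
    - {"travel": [0,0,0],"delta_rot": [0,0,0],"hand": 1}
    - {"travel": [0,0,0],"delta_rot": [0,0,0],"hand": 1}
    - {"travel": [0,0,0],"delta_rot": [0,0,0],"hand": 1}

```text
time: 20.65
eef_pos: [0.6, 0.0073, 0.0519]
eef_rot: [[0.41, -0.839, 0.358], [-0.647, -0.544, -0.535], [0.643, -0.012, -0.766]]
force: [1.3, 0.0, 0.3]
finger_gap: -0.0001
grip_force: 0.4
```

```bash
python3 go.py
```

```text
20.65 box [-0.0075  0.0345] 0.0519 q [  21.6   33.3  116.   -66.4   43.3 -135.6] zdir box 0.643 0.001 -0.766 x 0.766 -0.018 0.643
```

drive_tool:
  moves:
    - {"travel": [-0.008,0.015,0.0096],"delta_rot": [0,0,0],"hand": 1}
    - {"travel": [-0.008,0,0.0096],"delta_rot": [0,0,0],"hand": 1}
    - {"travel": [0,0,0],"delta_rot": [0,0,0],"hand": 1}
    - {"travel": [0,0,0],"delta_rot": [0,0,0],"hand": 1}
    - {"travel": [0,0,0],"delta_rot": [0,0,0],"hand": 1}
    - {"travel": [0,0,0],"delta_rot": [0,0,0],"hand": 1}
    - {"travel": [0,0,0],"delta_rot": [0,0,0],"hand": 1}
    - {"travel": [0,0,0],"delta_rot": [0,0,0],"hand": 1}

```text
time: 21.65
eef_pos: [0.5977, 0.0057, 0.0478]
eef_rot: [[0.409, -0.839, 0.359], [-0.646, -0.544, -0.536], [0.644, -0.013, -0.765]]
force: [-5.3, 4.2, 14.2]
finger_gap: 0.0
grip_force: 7.5
```

14 N, well over the 2–3 N needed, so the rocker seems to be on its stop. I'll retreat and check.

drive_tool:
  moves:
    - {"travel": [0.03,0,-0.04],"delta_rot": [0,0,0],"hand": 1}
    - {"travel": [0.1,0,-0.2],"delta_rot": [0,0,0],"hand": 1}
    - {"travel": [0.1,0,-0.25],"delta_rot": [0,0,0],"hand": 1}
    - {"travel": [0.1,0.05,-0.25],"delta_rot": [0,0,0],"hand": 1}
    - {"travel": [0,0.2,-0.2],"delta_rot": [0,0,0],"hand": 1}
    - {"travel": [-0.05,0.2,-0.1],"delta_rot": [0,0,0],"hand": 1}
    - {"travel": [-0.05,0.2,0],"delta_rot": [0,0,0],"hand": 1}
    - {"travel": [0,0,0],"delta_rot": [0,0,0],"hand": 1}

```text
time: 22.65
eef_pos: [0.4299, 0.0151, 0.2334]
eef_rot: [[0.411, -0.839, 0.356], [-0.646, -0.544, -0.535], [0.643, -0.01, -0.766]]
force: [1.0, 0.0, 0.1]
finger_gap: 0.0002
grip_force: 0.0
```

```bash
python3 go.py; python3 - <<'E'
from tf import *
c="wrist"; im=read_camera(c)
for n in("wide_press","narrow_press"):
    for r in place_of(c,n)[:1]: print(c,n,np.round(r["centre"],1),round(r["confidence"],2))
print("if up/down",proj(c,[np.r_[fromb(-.016,.031),z] for z in(.048,.043)]).round(1).tolist())
uv=proj(c,np.r_[fromb(0,0),.04])[0].astype(int);y,x=max(uv[0]-90,0),max(uv[1]-110,0)
cv2.imwrite("pics/c9.png",cv2.resize(im[y:y+170,x:x+220,::-1],None,fx=3,fy=3))
E
```

```text
22.65 box [-0.1083 -0.1028] 0.2334 q [  32.6    2.9  127.6  -48.2   59.6 -151. ] zdir box 0.643 -0.001 -0.766 x 0.766 -0.017 0.643
wrist wide_press [216.6 206.8] 0.8
wrist narrow_press [210.8 260.1] 0.64
if up/down [[213.3, 214.0], [214.7, 215.3]]
```

View pics/c9.png

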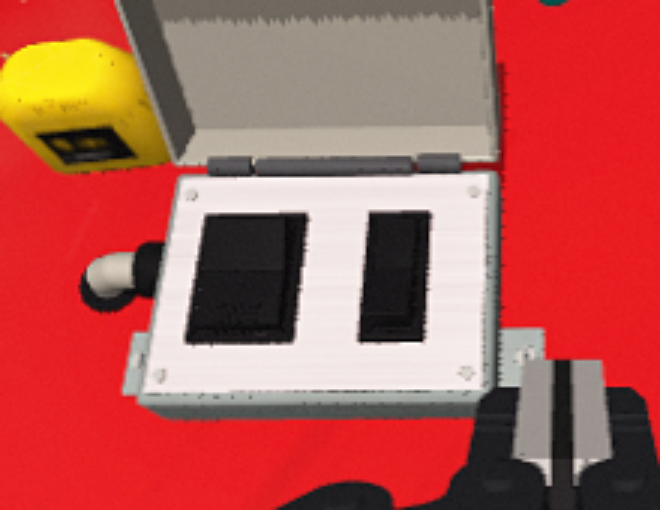

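The wide rocker's front end is now down in its frame, and the narrow one still stands up at the front. The cover is open and the tape is upright beside it. I'm handing it in.

```bash
python3 -c "
from bench import *
print(sign_off())"
```

```text
the job is handed in; nothing more can be done
None
```

I handed the job in at about 23 s, and sign-off gave no verdict. The last wrist picture shows the tape measure standing clear of the cover, the cover open, the wide rocker pressed over and the narrow rocker still off; how far the wide one went is judged from the 14 N press and that picture, not from its joint angle.

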